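# Close the wax jar with its lug lid, snug but not overtightened

### The arm

A 6-joint arm with a two-finger parallel gripper is mounted at the origin on the work surface. World frame = base frame: x ahead of the robot, y to its left, z up, the work surface at z = 0. Lengths are in m, angles in degrees, forces in N, time in s.
With the tool pointing down it reaches from about 0.325 to 0.9 m from the base axis. Payload 6.1 kg.
Tool frame: the origin (TCP) lies at the very end of the fingers, on their centre line; the grasp point (between the pads) lies arm.grip_depth behind it (arm.grip_depth is the distance from the TCP to the grasp point, in m); z points along the fingers, y is the direction in which the jaws open and shut (so a half turn about z gives the same grasp; the last joint's range is limited). The gripper opens to 87 mm and grips with 3 to 60 N. Pads are 19 mm wide; open, the fingers measure 117 mm over their backs; the gripper's body (75 mm by 190 mm) begins 51 mm behind the grasp point.
Start: joints at [65.197, 12.628, 87.462, -0, 79.91, -7.225], TCP at [0.189, 0.596, 0.223] pointing down, gripper open.
Joint ranges: [-170.65, 170.65], [-52.31, 119.04], [5.05, 147.46], [-71.25, 251.25], [11.57, 151.72], [-153.62, 153.62]. Speed limits (degrees/s): [147.25, 147.25, 172.46, 180, 180, 180].

### API

Orientations are given as [roll, pitch, yaw] about the fixed x, y, z axes, in that order (R = Rz(yaw) Ry(pitch) Rx(roll)).
In Python, from station import arm, vision gives the robot as it stands.
- The arm moves only by the tool drive_tool, never from a script. Its argument "steps" is a list of rows, each a list of 3 entries, a list of its own where there are three numbers: the closure in counts, from 0 (fully open) to 255 (shut), then the shift along the tool's x, y, z in mm, then the turn, a rotation vector about the tool's x, y, z in degrees. A call has 1 to 8 rows; each row is the pose to reach, as a shift and turn from the pose measured when the call began, along the tool's axes at that moment; what a row does not reach only later rows make up. A row lasts 1/12 s, in which the tool goes at most 41.7 mm and 7.16 degrees, less where a joint would pass 70% of its speed; a pose out of reach is approached as far as the arm can. A call with a gripper value outside its range is refused whole. The fingers move at their own pace and stop on an object; the grip force is fixed at half the most. Time passes only in rows, so rows that repeat a pose let the fingers close. It gives the time, the measured TCP pose, the force and the opening at its end, in the units of the state.
- arm.read_state(): the state, without advancing time (a new reading comes with each control period).
- vision.camera(name): name is "scene" or "top" or "wrist"; returns a dict with "img" (420x560x3 uint8, blue, green, red), "depth" (420x560 float32, m along the optical axis (not along the pixel's ray), 0 where there is no reading), "intrinsics" (3x3 intrinsics, pixels), "k1" (the pictures are not rectified: a ray, as slopes to the right and down, at radius r is drawn at 1 + k1 r^2 times it, then the intrinsics apply), "rvec" (rotation vector, rad) and "tvec" (3), from world to camera coordinates, as OpenCV has them. Camera axes: x right, y down, z forward; pixel columns grow to the right and rows downward; lengths in m; the calibration is good to about 2 mm. A picture is of the moment at which its call begins.
- arm.sign_off(): hands the job in, once; it reports no verdict.
The state is a dict: "time_s": time; "joints": joint angles; "joint_velocities": joint speeds; "tau": joint torques, N m; "eef_pos": TCP position; "tool_rot": TCP orientation; "force": force on the tool from outside, world axes, zero at the start; "torque": the same for the moment, N m; "grip_width": finger opening in m.
Only numpy, scipy, OpenCV 4.12 (cv2) and the standard library are available. Lean on these libraries where they do the work, as an engineer would, in place of code of your own. Each camera call takes 0.05 s, during which the arm holds its last target. There are 200 camera calls.

### The job

Put the lid that lies on the table onto the white jar and screw it down clockwise until it is snug (you feel the turning resistance climb to about 0.35 newton-metres), then stop, because overtightening crushes the rubber seal. Let go of the lid and leave the other things on the table where they are.

Things in the scene. Friction and masses are not known exactly. Their poses are not given: they have to be found in the camera images.
- lid_center (a point): Centre (half-way up) of the loose plain steel lid: a round cap open downward, 62 mm in diameter, 26 mm high, 0.08 to 0.13 kg, lying right way up on the table. z up, +x towards one of its lugs. The flat inside of its top is 21 mm above its lower edge.
- lid_lug (a point): One of the lid's 3 inward lugs (120 degrees apart, 4.4 mm thick, 3 mm above the lid's lower edge, tips 23 mm from the axis; this one on the lid's +x). A small raised pip on the lid's top marks each lug.
- jar_mouth (a point): Centre of the mouth of the white jar, 100 mm above the table, z up, +x towards a gap between the ribs. The neck is 43 mm in diameter. On the rim lies a springy rubber seal, up to 1.6 mm higher or lower from jar to jar. Lugs in the gaps, the lid comes to rest on it with its lower edge 77 to 81 mm above the table. Friction keeps it tight when let go.
- jar_gap (a point): Middle of one of the 3 gaps (30 degrees wide, 120 degrees apart; this one on the +x side of the mouth) between the ribs of the neck. With every lug over a gap (within about 8 degrees) the lid drops down; otherwise it stays 2 to 12 mm higher, on top of the ribs.
- jar_rib (a point): Middle of one of the 3 sloping ribs of the neck, out to 53 mm in diameter. Turned clockwise from the gaps, the lugs run under them: nearly free (below 0.1 N m) for 0.3 to 1.3 rad (not known beforehand), then bind; the lid sinks 4 mm per rad, torque climbs some 1 to 2 N m per rad. 0.3 to 0.4 is snug, above 0.5 crushes. Turn slowly in steps of 0.01 rad: after a bigger one an arm's overshoot unloads the reading.
- jar_block (a point): Centre of the underside of the fixed wooden block, 110 x 110 x 25 mm, sides along x and y, in which the jar is held fast. The jar's body is 72 mm in diameter up to 58 mm above the table, then narrows to the neck.
- basket: Bystander: small straw bowl, 110 mm wide, 45 mm high; origin at the centre of its underside.
- glue_bottle: Bystander: white glue bottle, 48 mm wide, 110 mm high, standing; origin at the centre of its underside.
- awl: Bystander: awl with a wooden handle lying on the table near the robot; origin on its underside.
Mind the look-alikes: they are no part of the job. Several things look just like the part that bears lid_center: the one meant starts farthest to the robot's right. Several things look just like the part that bears jar_mouth: the one meant starts farthest to the robot's right.

How it is judged:
By the outcome, as a careful person would: the job done as asked, in the order asked, and still so for the second after the job is handed in, with the robot touching nothing.
It also fails if it takes over 64 s, if anything falls off the work surface, if the arm or the gripper's body presses on something with over 40 N, if the wrist force passes 120 N, or if a joint passes its speed limit or range.

## Working session

There is one attempt and no reset: what is moved stays moved. The work goes in short steps, Python scripts to look and compute and a tool call to move; the robot and the scene stay as the last step left them, time stands still between calls to the robot, and variables do not carry over. Pictures are saved under pics/ and viewed, about 8 in all and at most 12, crops included, and the job is handed in when it is done.

Besides the shell and the picture viewer there is one more tool, called after "Request:" in YAML: its name, and indented under it one key for each argument. drive_tool: Moves the arm, as the interface text tells. Its arguments: {"type":"object","properties":{"steps":{"type":"array","items":{"type":"array"}}},"required":["steps"]}

```bash
ls; mkdir -p pics
cat > h.py <<'E'
import numpy as np, cv2
from station import arm, vision
from scipy.spatial.transform import Rotation as R
def cam(n):
    c=vision.camera(n); c['R']=cv2.Rodrigues(np.array(c['rvec'],float))[0]; c['t']=np.array(c['tvec'],float).ravel(); c['K']=np.array(c['intrinsics'],float); return c
def slopes(c,uv):
    uv=np.atleast_2d(uv).astype(float); d=np.c_[(uv[:,0]-c['K'][0,2])/c['K'][0,0],(uv[:,1]-c['K'][1,2])/c['K'][1,1]]
    s=d.copy()
    for _ in range(20): s=d/(1+c['k1']*(s**2).sum(1,keepdims=True))
    return s
def plane(c,uv,z):
    s=slopes(c,uv); d=np.c_[s,np.ones(len(s))]@c['R']; o=-c['R'].T@c['t']
    return o+d*((z-o[2])/d[:,2])[:,None]
def depthpt(c,uv):
    uv=np.atleast_2d(uv); s=slopes(c,uv); z=np.array([c['depth'][int(v),int(u)] for u,v in uv])
    return (np.c_[s,np.ones(len(s))]*z[:,None]-c['t'])@c['R']
def proj(c,P):
    q=np.atleast_2d(P)@c['R'].T+c['t']; s=q[:,:2]/q[:,2:]; s=s*(1+c['k1']*(s**2).sum(1,keepdims=True))
    return s*[c['K'][0,0],c['K'][1,1]]+c['K'][:2,2]
def save(c,n,x0=0,y0=0,w=560,h=420,f=1):
    cv2.imwrite('pics/'+n,cv2.resize(c['img'][y0:y0+h,x0:x0+w],None,fx=f,fy=f,interpolation=cv2.INTER_CUBIC))
E
python3 - <<'E'
from h import *
print(arm.read_state(), arm.grip_depth)
for n in('scene','top'):
    c=cam(n); save(c,n+'0.png',f=1.4); print(n,c['K'].tolist(),c['k1'],-c['R'].T@c['t'],c['R'].tolist())
    np.save('pics/'+n+'0.npy',c,allow_pickle=True)
E
```

```text
pics
{'time_s': 0.0, 'joints': array([ 6.51970714e+01,  1.26747598e+01,  8.75275764e+01, -1.35575233e-03,
        7.99096576e+01, -7.22656912e+00]), 'joint_velocities': array([-0.00085298, -0.02197426,  0.12591615, -0.0744871 ,  0.04751604,
       -0.08631952]), 'tau': array([ 1.51937318e-03, -4.94606316e+01, -3.87390339e+01,  7.00536836e-02,
        5.70849411e-02, -8.45908858e-05]), 'eef_pos': array([0.18849526, 0.59523392, 0.22142573]), 'tool_rot': array([-1.79888728e+02, -1.27643317e-02,  1.62423867e+02]), 'force': array([-0.00436256, -0.06068304,  0.22754819]), 'torque': array([-0.02137876, -0.02405172, -0.00349823]), 'grip_width': 0.08710814935530801} 0.0187
scene [[440.77046340857413, 0.0, 278.8976885737829], [0.0, 440.77046340857413, 211.27158990558664], [0.0, 0.0, 1.0]] 0.009896386571766861 [1.21902809 0.07823606 0.54661307] [[-0.01668312881295264, 0.9998440378549609, 0.005794236696707922], [0.5555144933005467, 0.014087172960693395, -0.8313875145147489], [-0.8313394739491484, -0.010651362535494757, -0.5556628721896852]]
top [[446.20557258361225, 0.0, 273.10860285850083], [0.0, 446.20557258361225, 215.3276902104837], [0.0, 0.0, 1.0]] -0.10281356328168366 [0.40165598 0.05245705 0.96574022] [[0.003099451665361075, -0.9994024810944511, -0.03442490641424032], [-0.9909190327503941, 0.0015580847830303224, -0.13445089402764215], [0.13442419399943398, 0.034529019013925154, -0.9903221106859821]]
```

View pics/top0.png

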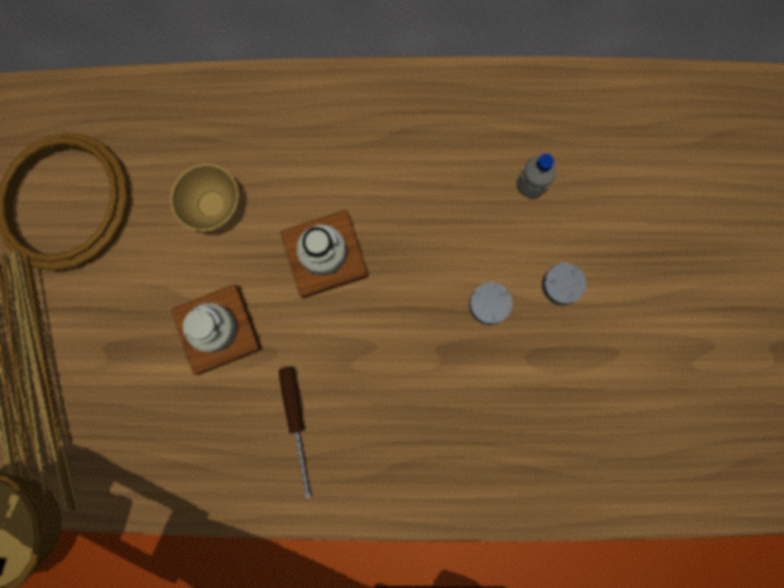

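View pics/scene0.png

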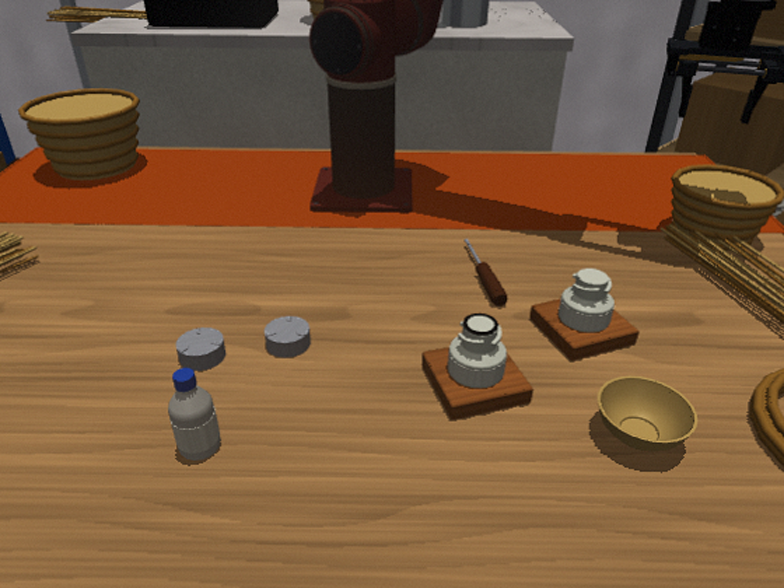

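Top view (784 px wide picture): lids at (491,303) and (565,284); jars at (318,245) (black seal ring) and (205,325). The robot's right is −y, which is picture right. So the lid I want is (565,284) and the jar is (318,245).

Run:
```python
from h import *
c=np.load('pics/top0.npy',allow_pickle=True).item(); s=np.load('pics/scene0.npy',allow_pickle=True).item()
def st(uv,t): print(t,'depth',depthpt(c,uv).round(4))
hsv=cv2.cvtColor(c['img'],cv2.COLOR_BGR2HSV)
m=((hsv[...,1]<70)&(hsv[...,2]>90)).astype(np.uint8); m[:80]=0; m[330:]=0
n,l,S,C=cv2.connectedComponentsWithStats(m)
for i in range(1,n):
    if S[i,4]>80: print(C[i].round(1),S[i].tolist(),depthpt(c,[C[i]]).round(4),'z26',plane(c,[C[i]],.026).round(4))
# depth point clouds: lid top and jar mouth
v,u=np.mgrid[:420,:560]; P=depthpt(c,np.c_[u.ravel(),v.ravel()])
for nm,x,z0,z1 in(('lid',plane(c,[[403.5,203]],.026)[0],.018,.035),('jar',plane(c,[[227,172]],.1)[0],.085,.115)):
    k=(np.hypot(*(P[:,:2]-x[:2]).T)<.05)&(P[:,2]>z0)&(P[:,2]<z1)
    q=P[k]; mm=(q[:,:2].min(0)+q[:,:2].max(0))/2; print(nm,x.round(4),q.mean(0).round(4),np.median(q[:,2]).round(4),mm.round(4),np.ptp(q[:,:2],axis=0).round(4),k.sum())
a=cv2.resize(c['img'][170:240,320:440],None,fx=3.3,fy=3.3,interpolation=2); b=cv2.resize(c['img'][135:215,190:270],None,fx=2.9,fy=2.9,interpolation=2)
b=cv2.resize(b,(a.shape[0],a.shape[0])); cv2.imwrite('pics/crop1.png',np.hstack([a,b]))
```

```text
[386. 125.] [377, 117, 20, 14, 131] [[ 0.7095 -0.1493  0.0809]] z26 [[ 0.7286 -0.1618  0.026 ]]
[230.6 180.4] [212, 161, 35, 33, 513] [[0.589  0.1672 0.1025]] z26 [[0.6055 0.1774 0.026 ]]
[225.9 172.1] [218, 164, 17, 17, 222] [[0.6069 0.1776 0.0976]] z26 [[0.6239 0.188  0.026 ]]
[403.8 201.6] [390, 188, 29, 29, 661] [[ 0.5584 -0.1938  0.0254]] z26 [[ 0.5583 -0.1936  0.026 ]]
[350.7 215.9] [336, 202, 30, 30, 693] [[ 0.5278 -0.0793  0.0257]] z26 [[ 0.5277 -0.0793  0.026 ]]
[147.4 233.2] [131, 217, 34, 34, 863] [[0.4842 0.3339 0.0946]] z26 [[0.4907 0.356  0.026 ]]
lid [ 0.5553 -0.1929  0.026 ] [ 0.5575 -0.1923  0.0264] 0.0264 [ 0.5575 -0.1935] [0.0612 0.0625] 678
jar [0.6066 0.175  0.1   ] [0.6048 0.1762 0.0963] 0.098 [0.6062 0.1778] [0.0517 0.0508] 476
```

View pics/crop1.png

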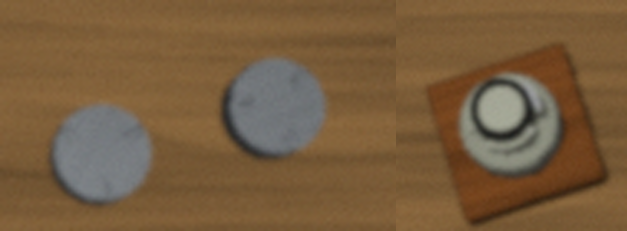

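Crop: right lid shows three pips near (247,101), (295,75), (292,138). The jar has a black seal ring, with neck details too blurred to use. Next, where the wrist camera sits.

```bash
cat >> h.py <<'E'
def tool():
    s=arm.read_state(); return np.array(s['eef_pos']),R.from_euler('xyz',s['tool_rot'],degrees=True).as_matrix(),s
def rel(P,yaw=None):
    "shift in tool mm, and turn rotvec deg to upright tool with yaw"
    p,M,s=tool(); print('shift mm',(M.T@(np.array(P)-p)*1e3).round(1))
    if yaw is not None: print('turn',R.from_matrix(M.T@R.from_euler('xyz',[180,0,yaw],degrees=True).as_matrix()).as_rotvec(degrees=True).round(2))
E
python3 - <<'E'
from h import *
c=cam('wrist'); p,M,s=tool(); o=-c['R'].T@c['t']
print('cam in tool mm',M.T@(o-p)*1e3,'axes in tool\n',(c['R']@M).round(3),c['K'][0,0],c['k1'])
rel([.606,.177,.26])
rel([.606,.177,.26],106)
E
```

```text
cam in tool mm [  81.4970729    -0.7305128  -162.71364837] axes in tool
 [[ 0.001  1.     0.   ]
 [-0.955  0.001 -0.295]
 [-0.295  0.     0.955]] 309.0895069408151 -0.06404185848147051
shift mm [-524.3 -272.8  -38. ]
shift mm [-524.3 -272.8  -38. ]
turn [-8.000e-02  3.000e-02  5.642e+01]
```

Request:
drive_tool:
  steps:
    - [0,[-40,-20,-10],[0,0,0]]
    - [0,[-75,-40,0],[0,0,0]]
    - [0,[-112,-58,5],[0,0,0]]
    - [0,[-150,-78,10],[0,0,0]]
    - [0,[-187,-97,15],[0,0,0]]
    - [0,[-225,-117,15],[0,0,0]]
    - [0,[-262,-136,15],[0,0,0]]
    - [0,[-300,-156,15],[0,0,0]]

```text
time_s: 0.82
eef_pos: [0.4229, 0.3597, 0.2065]
tool_rot: [-179.9, -0.0, 162.4]
force: [0.7, 1.3, -0.4]
grip_width: 0.087
```

Request:
drive_tool:
  steps:
    - [0,[-37,-19,0],[0,0,0]]
    - [0,[-75,-39,0],[0,0,0]]
    - [0,[-112,-58,0],[0,0,0]]
    - [0,[-150,-78,5],[0,0,0]]
    - [0,[-187,-97,5],[0,0,0]]
    - [0,[-224,-117,5],[0,0,0]]
    - [0,[-224,-117,5],[0,0,0]]
    - [0,[-224,-117,5],[0,0,0]]

```text
time_s: 1.48
eef_pos: [0.6023, 0.178, 0.2008]
tool_rot: [-179.9, -0.1, 162.2]
force: [-0.1, 1.0, -0.3]
grip_width: 0.0871
```

Run:
```python
from h import *
rel([.606,.177,.20])
c=cam('wrist'); p,M,s=tool(); print(p,s['tool_rot'],s['joint_velocities'].round(2)); np.save('pics/wj.npy',c,allow_pickle=True); save(c,'wj.png',f=1.4)
print(proj(c,[.606,.177,.1])*1.4)
```

```text
shift mm [-3.8  0.1  0.8]
[0.60110575 0.17971021 0.20085138] [-1.79880075e+02 -1.18500025e-01  1.62299513e+02] [ 2.49 -1.25  1.17  0.43  0.16  0.36]
[[387.99386503 304.99513297]]
```

View pics/wj.png

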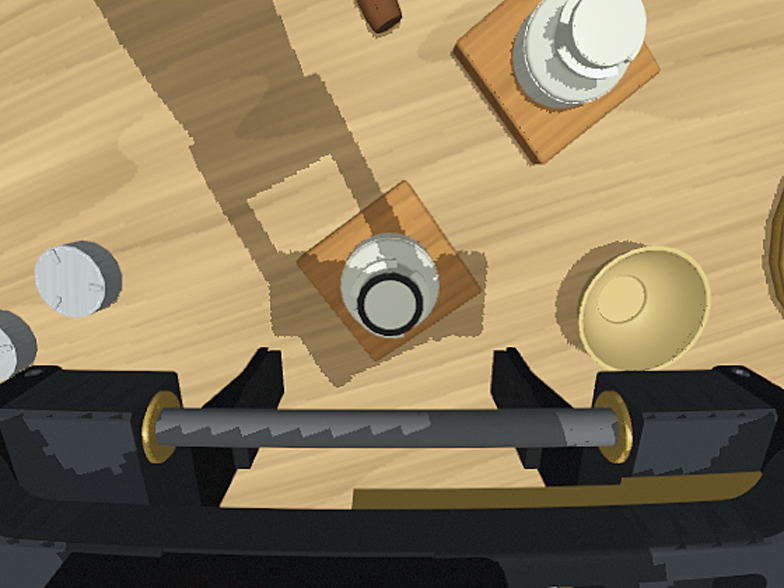

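Wrist view: the jar's seal ring is at (390,303). The ribs only show as faint edges, so I'll enlarge it.

Run:
```python
from h import *
c=np.load('pics/wj.npy',allow_pickle=True).item()
save(c,'wjc.png',235,158,88,88,6.5)
hsv=cv2.cvtColor(c['img'],cv2.COLOR_BGR2HSV)
m=(hsv[...,2]<60).astype(np.uint8); m[:190]=0;m[243:]=0;m[:,:250]=0;m[:,308:]=0
cs,_=cv2.findContours(m,cv2.RETR_EXTERNAL,cv2.CHAIN_APPROX_NONE); k=max(cs,key=cv2.contourArea)
P=plane(c,k[:,0],.1); 
A=np.c_[2*P[:,:2],np.ones(len(P))]; x=np.linalg.lstsq(A,(P[:,:2]**2).sum(1),rcond=None)[0]; print('mouth',x[:2],'r',np.sqrt(x[2]+x[:2]@x[:2]))
# block edges
m=cv2.inRange(hsv,(5,110,60),(18,255,255)); m=cv2.morphologyEx(m,cv2.MORPH_OPEN,np.ones((3,3)))
for k in cv2.findContours(m,0,2)[0]:
    if cv2.contourArea(k)>1500:
        b=cv2.boxPoints(cv2.minAreaRect(cv2.convexHull(k))); P=plane(c,b,.025); d=np.diff(P,axis=0); print(P.round(3).tolist(),np.degrees(np.arctan2(d[:,1],d[:,0])),np.linalg.norm(d,axis=1))
```

```text
mouth [0.6058593  0.17805611] r 0.020580475223675208
[[0.568, 0.108, 0.025], [0.536, 0.213, 0.025], [0.641, 0.248, 0.025], [0.681, 0.137, 0.025]] [106.59353379  18.7560437  -70.25446072] [0.10915187 0.11007275 0.1180152 ]
[[0.459, 0.263, 0.025], [0.421, 0.367, 0.025], [0.517, 0.419, 0.025], [0.56, 0.31, 0.025]] [110.00320558  28.14475876 -68.28379456] [0.11066484 0.10866915 0.11750892]
```

View pics/wjc.png

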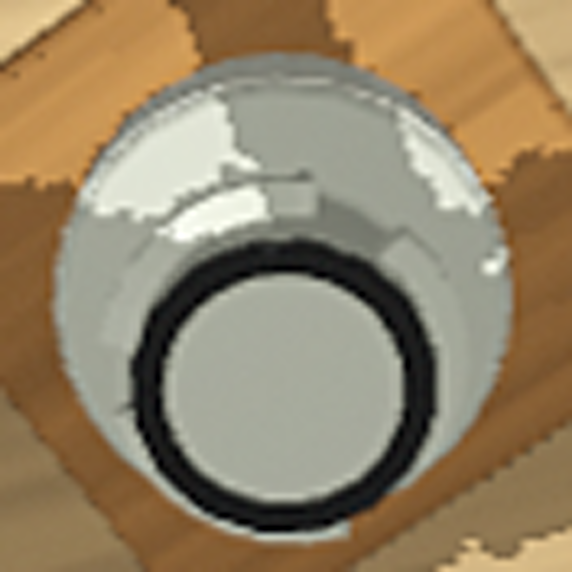

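The crop shows one gap between rib ends near crop (315,195) and (400,240), and other rib ends near (125,408) and (350,535). I'll compute their angles.

Run:
```python
from h import *
c=np.load('pics/wj.npy',allow_pickle=True).item()
o=np.array([.6055,.1780])
for uv in[(315,180),(318,212),(400,240),(385,255),(125,408),(350,535)]:
    for z in(.082,.092):
        P=plane(c,[np.array(uv)/6.5+[235,158]],z)[0,:2]-o; print(uv,z,np.degrees(np.arctan2(P[1],P[0])).round(1),np.hypot(*P).round(4))
rel([.6055,.178,.125])
print(-c['R'].T@c['t'])
```

```text
(315, 180) 0.082 150.7 0.0253
(315, 180) 0.092 152.0 0.0273
(318, 212) 0.082 146.9 0.0209
(318, 212) 0.092 149.0 0.023
(400, 240) 0.082 114.9 0.0236
(400, 240) 0.092 120.0 0.0249
(385, 255) 0.082 114.3 0.0205
(385, 255) 0.092 120.2 0.0219
(125, 408) 0.082 -85.0 0.0247
(125, 408) 0.092 -92.0 0.0229
(350, 535) 0.082 2.1 0.0316
(350, 535) 0.092 4.1 0.0277
shift mm [-4.9 -0.1 75.8]
[0.52486283 0.20262137 0.36380694]
```

Request:
drive_tool:
  steps:
    - [0,[-40,0,5],[0,0,0]]
    - [0,[-75,0,30],[0,0,0]]
    - [0,[-86,0,65],[0,0,0]]
    - [0,[-86,0,75],[0,0,0]]
    - [0,[-86,0,75],[0,0,0]]
    - [0,[-86,0,75],[0,0,0]]
    - [0,[-86,0,75],[0,0,0]]

```text
time_s: 2.12
eef_pos: [0.6828, 0.1551, 0.128]
tool_rot: [-180.0, -0.0, 162.4]
force: [-0.1, -0.4, 0.4]
grip_width: 0.0871
```

Run:
```python
from h import *
c=cam('wrist'); np.save('pics/wj2.npy',c,allow_pickle=True)
print(-c['R'].T@c['t'],proj(c,[.6055,.178,.1]))
o=np.array([.6055,.178])
# rectified overhead patch at z=.087: 80mm square, world x right, y up, 7 px/mm
g=np.linspace(-.04,.04,560); X,Y=np.meshgrid(o[0]+g,o[1]-g)
uv=proj(c,np.c_[X.ravel(),Y.ravel(),np.full(X.size,.087)]).reshape(560,560,2).astype(np.float32)
im=cv2.remap(c['img'],uv[...,0],uv[...,1],cv2.INTER_CUBIC)
for a in range(14,374,120):
    for b,col in((-15,(0,0,255)),(0,(0,255,0)),(15,(0,0,255))):
        r=np.radians(a+b); d=np.array([np.cos(r),-np.sin(r)]); cv2.line(im,tuple((280+d*205).astype(int).tolist()),tuple((280+d*260).astype(int).tolist()),col,1)
cv2.imwrite('pics/wj2.png',im)
hsv=cv2.cvtColor(c['img'],cv2.COLOR_BGR2HSV); q=proj(c,[.6055,.178,.1])[0]; m=(hsv[...,2]<60).astype(np.uint8)
v,u=np.mgrid[:420,:560]; m[np.hypot(u-q[0],v-q[1])>45]=0
k=max(cv2.findContours(m,0,1)[0],key=cv2.contourArea); P=plane(c,k[:,0],.1)
x=np.linalg.lstsq(np.c_[2*P[:,:2],np.ones(len(P))],(P[:,:2]**2).sum(1),rcond=None)[0]; print('mouth',x[:2],'r',np.sqrt(x[2]+x[:2]@x[:2]))
```

```text
[0.60497768 0.17924238 0.29090448] [[274.58173107 120.27983302]]
mouth [0.60656201 0.1776991 ] r 0.020638820608205807
```

View pics/wj2.png

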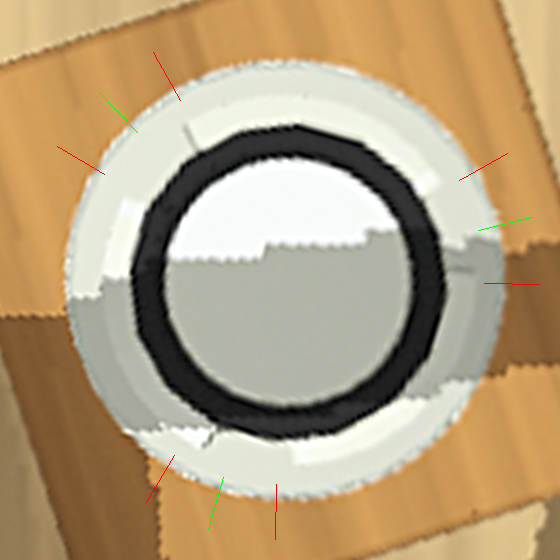

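Rectified view with ring centre (288,280): rib ends at 34°/4°, 153°/124° and −116°/−88°. That puts the gap middles at about 18° mod 120, which agrees with the block's edge at about 17°. Now to the lid.

Run:
```python
from h import *
rel([.635,-.218,.14])
```

```text
shift mm [ -66.7 -370.1  -11. ]
```

Request:
drive_tool:
  steps:
    - [0,[-7,-38,-5],[0,0,0]]
    - [0,[-14,-78,-11],[0,0,0]]
    - [0,[-21,-118,-11],[0,0,0]]
    - [0,[-29,-159,-11],[0,0,0]]
    - [0,[-36,-200,-11],[0,0,0]]
    - [0,[-43,-240,-11],[0,0,0]]
    - [0,[-51,-281,-11],[0,0,0]]
    - [0,[-58,-322,-11],[0,0,0]]

```text
time_s: 2.83
eef_pos: [0.6418, -0.1709, 0.1432]
tool_rot: [-180.0, 0.3, 162.4]
force: [1.0, -1.0, -0.4]
grip_width: 0.0872
```

Request:
drive_tool:
  steps:
    - [0,[-5,-40,0],[0,0,0]]
    - [0,[-9,-50,0],[0,0,0]]
    - [0,[-9,-50,0],[0,0,0]]
    - [0,[-9,-50,0],[0,0,0]]
    - [0,[-9,-50,0],[0,0,0]]
    - [0,[-9,-50,0],[0,0,0]]

```text
time_s: 3.33
eef_pos: [0.6359, -0.2194, 0.144]
tool_rot: [-180.0, 0.4, 162.6]
force: [0.5, -0.2, -0.1]
grip_width: 0.0869
```

Run:
```python
from h import *
c=cam('wrist'); np.save('pics/wl.npy',c,allow_pickle=True)
hsv=cv2.cvtColor(c['img'],cv2.COLOR_BGR2HSV); q=proj(c,[.5575,-.1935,.026])[0]
v,u=np.mgrid[:420,:560]; P=depthpt(c,np.c_[u.ravel(),v.ravel()])
k=(np.hypot(*(P[:,:2]-[.5575,-.1935]).T)<.045)&(P[:,2]>.02)&(P[:,2]<.035)
m=k.reshape(420,560).astype(np.uint8); ct=max(cv2.findContours(m,0,1)[0],key=cv2.contourArea); Q=plane(c,ct[:,0],.026)
x=np.linalg.lstsq(np.c_[2*Q[:,:2],np.ones(len(Q))],(Q[:,:2]**2).sum(1),rcond=None)[0]; print('lid',x[:2],'r',np.sqrt(x[2]+x[:2]@x[:2]),'z',np.median(P[k,2]),-c['R'].T@c['t'],q)
o=x[:2]
g=np.linspace(-.04,.04,560); X,Y=np.meshgrid(o[0]+g,o[1]-g)
uv=proj(c,np.c_[X.ravel(),Y.ravel(),np.full(X.size,.027)]).reshape(560,560,2).astype(np.float32)
cv2.imwrite('pics/wl.png',cv2.remap(c['img'],uv[...,0],uv[...,1],cv2.INTER_CUBIC))
rel([o[0],o[1],.005])
print(arm.read_state()['joints'].round(1))
```

```text
lid [ 0.55807069 -0.19297182] r 0.030684324993703174 z 0.026762300610931943 [ 0.5569192  -0.19527008  0.30631134] [278.23476138 116.58875988]
shift mm [ 82.9   1.9 138.2]
[-25.8  22.2  84.3   0.   73.1 -98.4]
```

View pics/wl.png

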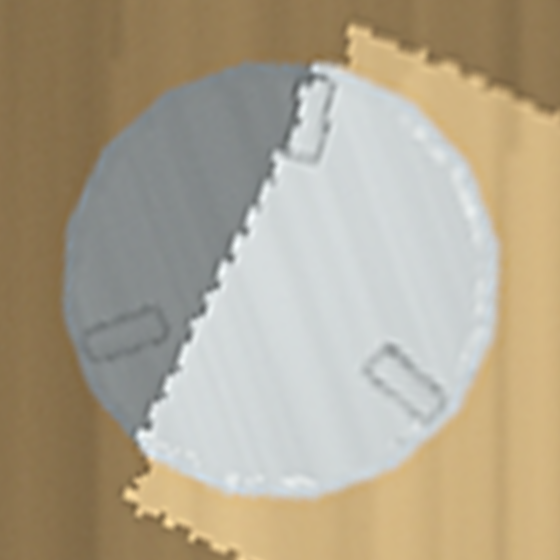

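Pips at (313,118), (125,335), (405,382) about centre (281,279) give a lug angle of ≈79.6° mod 120. Diameter 61 mm and top height 26 mm both match. Descend, with a stop above to correct.

Request:
drive_tool:
  steps:
    - [0,[40,1,0],[0,0.4,0]]
    - [0,[78,2,10],[0,0.4,0]]
    - [0,[83,2,45],[0,0.4,0]]
    - [0,[83,2,80],[0,0.4,0]]
    - [0,[83,2,95],[0,0.4,0]]
    - [0,[83,2,95],[0,0.4,0]]
    - [0,[83,2,95],[0,0.4,0]]

```text
time_s: 3.97
eef_pos: [0.5574, -0.1915, 0.0476]
tool_rot: [180.0, -0.2, 162.7]
force: [0.7, -0.4, 0.9]
grip_width: 0.0867
```

Run:
```python
from h import *
rel([.558,-.193,.004],162.5); print(tool()[0],tool()[2]['tool_rot'])
```

```text
shift mm [-1.2 -1.3 43.6]
turn [ 0.01 -0.16  0.17]
[ 0.55737653 -0.19145112  0.04761918] [ 1.79991105e+02 -1.60762083e-01  1.62667640e+02]
```

Request:
drive_tool:
  steps:
    - [0,[-1,-1,15],[0,-0.1,0]]
    - [0,[-1,-1,30],[0,-0.1,0]]
    - [0,[-1,-1,40],[0,-0.1,0]]
    - [0,[-1,-1,43],[0,-0.1,0]]
    - [0,[-1,-1,43],[0,-0.1,0]]
    - [0,[-1,-1,43],[0,-0.1,0]]

```text
time_s: 4.47
eef_pos: [0.5588, -0.1929, 0.0057]
tool_rot: [-180.0, 0.0, 162.7]
force: [0.5, -0.3, 0.2]
grip_width: 0.0871
```

Request:
drive_tool:
  steps:
    - [140,[0,0,0],[0,0,0]]
    - [255,[0,0,0],[0,0,0]]
    - [255,[0,0,0],[0,0,0]]
    - [255,[0,0,0],[0,0,0]]
    - [255,[0,0,0],[0,0,0]]
    - [255,[0,0,0],[0,0,0]]
    - [255,[0,0,0],[0,0,0]]
    - [255,[0,0,0],[0,0,0]]

```text
time_s: 5.13
eef_pos: [0.5589, -0.193, 0.006]
tool_rot: [-180.0, 0.0, 162.7]
force: [-1.9, 0.2, 3.1]
grip_width: 0.0619
```

Request:
drive_tool:
  steps:
    - [255,[0,0,-15],[0,0,0]]
    - [255,[0,0,-45],[0,0,0]]
    - [255,[0,0,-80],[0,0,0]]
    - [255,[0,0,-120],[0,0,0]]
    - [255,[0,0,-155],[0,0,0]]
    - [255,[0,0,-160],[0,0,0]]
    - [255,[0,0,-160],[0,0,0]]

```text
time_s: 5.72
eef_pos: [0.5609, -0.1939, 0.1696]
tool_rot: [-179.9, 0.4, 162.7]
force: [-0.3, -0.1, -1.3]
grip_width: 0.0615
```

Run:
```python
from h import *
c=cam('wrist'); np.save('pics/wg.npy',c,allow_pickle=True); save(c,'wg.png',f=1.4)
p,M,s=tool(); print(p,s['tool_rot'],s['force'],s['grip_width'])
v,u=np.mgrid[:420,:560]; P=(depthpt(c,np.c_[u.ravel(),v.ravel()])-p)@M*1e3
k=(abs(P[:,2]+20)<4)&(abs(P[:,0])<40)&(abs(P[:,1])<36); print(k.sum(),P[k].min(0),P[k].max(0),np.median(P[k],0))
rel([.6062,.1778,.16],101.3)
```

```text
[ 0.55926642 -0.19316731  0.16666695] [-1.79975598e+02  1.44966310e-01  1.62681991e+02] [ 0.15864353 -0.06164691 -2.23379058] 0.06235397112637951
6270 [-32.9690374  -35.98923321 -23.99902016] [ 30.82983442  35.96585568 -16.00005669] [  8.82612845  -0.36431006 -23.28004398]
shift mm [ 65.6 368.1   6.3]
turn [6.000e-02 1.400e-01 6.138e+01]
```

View pics/wg.png

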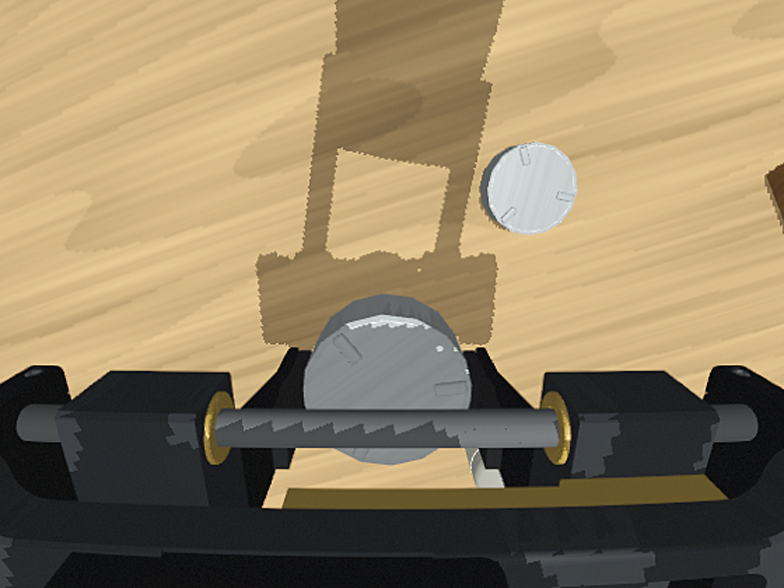

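The lid is held level between the pads, with pips at (347,347) and (450,388). I'll check its centre, height and lug angle in the tool frame.

Run:
```python
from h import *
c=np.load('pics/wg.npy',allow_pickle=True).item(); p,M,s=tool()
v,u=np.mgrid[:420,:560]; P=(depthpt(c,np.c_[u.ravel(),v.ravel()])-p)@M*1e3
k=((abs(P[:,2]+22)<4)&(P[:,0]>-3)&(P[:,0]<40)&(abs(P[:,1])<31)); print('top z',np.percentile(P[k,2],[10,25,50,75,90]).round(1))
Q=P[k]; b=Q[:,0]>12
pts=[]
for y in np.arange(-24,25,2.): # front edge per y strip
    w=Q[abs(Q[:,1]-y)<1]
    if len(w): pts.append([w[:,0].max(),y])
pts=np.array(pts); x=np.linalg.lstsq(np.c_[2*pts,np.ones(len(pts))],(pts**2).sum(1),rcond=None)[0]; print('centre tool',x[:2],np.sqrt(x[2]+x[:2]@x[:2]))
print(pts.round(1).tolist()[::3])
for zz in(-20,-23):
    o=(-c['R'].T@c['t']-p)@M*1e3; sl=slopes(c,np.array([[347,347],[450,388]])/1.4); d=np.c_[sl,np.ones(2)]@c['R']@M
    T=o+d*((zz-o[2])/d[:,2])[:,None]; T[:,1]-=0; print(zz,T.round(1).tolist(),np.degrees(np.arctan2(T[:,1],T[:,0])).round(1))
```

```text
top z [-24.4 -23.9 -23.5 -23.  -22.5]
centre tool [-1.88953235 -0.62309785] 32.501689618574886
[[20.9, -24.0], [25.6, -18.0], [28.5, -12.0], [29.9, -6.0], [30.4, 0.0], [29.5, 6.0], [28.2, 12.0], [24.9, 18.0], [18.8, 24.0]]
-20 [[16.5, -15.3, -20.0], [-0.4, 23.2, -20.0]] [-42.9  91. ]
-23 [[17.8, -15.0, -23.0], [1.3, 22.7, -23.0]] [-40.2  86.8]
```

Request:
drive_tool:
  steps:
    - [255,[7,38,0],[0,0,6]]
    - [255,[14,77,0],[0,0,12]]
    - [255,[21,116,0],[0,0,18]]
    - [255,[28,155,0],[0,0,24]]
    - [255,[35,194,0],[0,0,30]]
    - [255,[42,233,0],[0,0,36]]
    - [255,[49,272,0],[0,0,42]]
    - [255,[56,311,0],[0,0,48]]

```text
time_s: 6.43
eef_pos: [0.5963, 0.1222, 0.1628]
tool_rot: [-179.8, 0.0, 114.4]
force: [1.5, -0.0, -2.1]
grip_width: 0.0618
```

Run:
```python
from h import *
rel([.6062,.1778,.15],101.3)
```

```text
shift mm [46.6 32.  12.7]
turn [-0.2   0.03 13.08]
```

Request:
drive_tool:
  steps:
    - [255,[20,14,2],[-0.1,0,5]]
    - [255,[38,26,4],[-0.2,0,10]]
    - [255,[46,32,8],[-0.2,0,13]]
    - [255,[46,32,10],[-0.2,0,13]]
    - [255,[46,32,10],[-0.2,0,13]]
    - [255,[46,32,10],[-0.2,0,13]]

```text
time_s: 6.93
eef_pos: [0.6052, 0.1763, 0.1506]
tool_rot: [-179.8, 0.1, 101.5]
force: [-0.5, -0.5, -1.3]
grip_width: 0.0619
```

Run:
```python
from h import *
rel([.6062,.1778,.112],101.3)
c=cam('scene'); x=proj(c,[.606,.178,.1])[0].astype(int); save(c,'s2.png',int(x[0])-50,int(x[1])-60,100,100,6)
np.save('pics/s2.npy',c,allow_pickle=True)
s0=np.load('pics/scene0.npy',allow_pickle=True).item()
v,u=np.mgrid[:420,:560]
for cc,nm,z0,z1 in((s0,'jar',.096,.105),(s0,'jarbody',.03,.057),(c,'lidside',.155,.166)):
    P=depthpt(cc,np.c_[u.ravel(),v.ravel()]); k=(np.hypot(*(P[:,:2]-[.606,.178]).T)<.045)&(P[:,2]>z0)&(P[:,2]<z1); q=P[k]
    print(nm,k.sum(),q.min(0).round(4),q.max(0).round(4))
print(tool()[2])
```

```text
shift mm [ 1.4  1.4 38.6]
turn [-0.21  0.05  0.16]
jar 321 [0.5864 0.1582 0.0962] [0.6296 0.2006 0.1021]
jarbody 494 [0.6011 0.1433 0.03  ] [0.6451 0.216  0.057 ]
lidside 226 [0.6049 0.1473 0.155 ] [0.6481 0.2091 0.166 ]
{'time_s': 6.9833, 'joints': array([ 9.08003692e+00,  1.67501346e+01,  9.03604308e+01, -5.82536813e-02,
        7.30155336e+01, -2.30464157e+00]), 'joint_velocities': array([-0.31236982, -0.83563331, -0.74126053,  0.11789012, -0.05527918,
        0.45966162]), 'tau': array([ 5.63978087e-01, -5.12918723e+01, -3.73169267e+01,  1.02644451e-01,
        6.21707761e-02, -1.61209336e-02]), 'eef_pos': array([0.60571463, 0.17606334, 0.15135196]), 'tool_rot': array([-1.79871756e+02,  5.05591478e-02,  1.01401813e+02]), 'force': array([-0.61820248, -0.41538319, -0.78958584]), 'torque': array([-0.09592181,  0.0268843 ,  0.01768166]), 'grip_width': 0.06252278472649415}
```

View pics/s2.png

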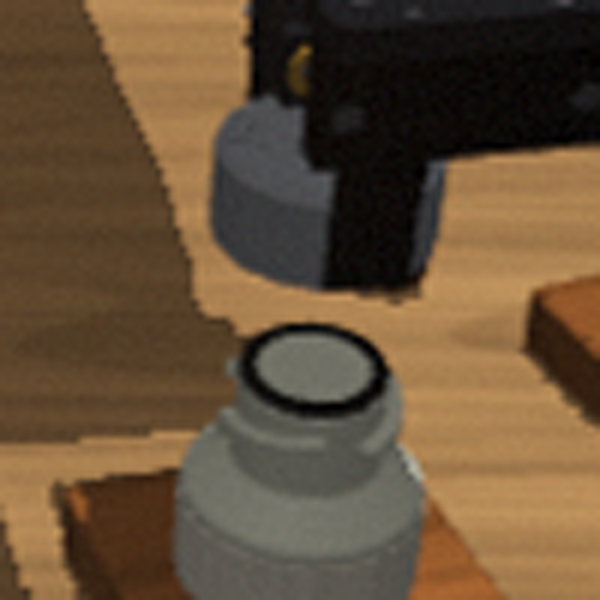

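Scene view: the lid hangs level above the mouth. The y centres (lid .178, mouth .1795) mean about +1.4 mm is needed, matching the planned target. Descend carefully.

Request:
drive_tool:
  steps:
    - [255,[1.4,1.4,10],[-0.2,0,0]]
    - [255,[1.4,1.4,20],[-0.2,0,0]]
    - [255,[1.4,1.4,30],[-0.2,0,0]]
    - [255,[1.4,1.4,36],[-0.2,0,0]]
    - [255,[1.4,1.4,39],[-0.2,0,0]]
    - [255,[1.4,1.4,40],[-0.2,0,0]]
    - [255,[1.4,1.4,40],[-0.2,0,0]]

```text
time_s: 7.57
eef_pos: [0.6066, 0.1776, 0.111]
tool_rot: [180.0, 0.1, 101.4]
force: [0.2, -1.1, -0.3]
grip_width: 0.062
```

Run:
```python
from h import *
rel([.6062,.1776,.102],101.3); s=tool()[2]; print(s['eef_pos'],s['force'],s['torque'])
```

```text
shift mm [ 0.1 -0.4  9. ]
turn [0.04 0.05 0.1 ]
[0.60661375 0.17757006 0.1109745 ] [ 0.18370706 -1.10665203 -0.27939878] [-0.1144214   0.00538092  0.0720891 ]
```

Request:
drive_tool:
  steps:
    - [255,[0,0,2],[0,0,0]]
    - [255,[0,0,4],[0,0,0]]
    - [255,[0,0,6],[0,0,0]]
    - [255,[0,0,8],[0,0,0]]
    - [255,[0,0,10],[0,0,0]]
    - [255,[0,0,10],[0,0,0]]

```text
time_s: 8.07
eef_pos: [0.6063, 0.1775, 0.1004]
tool_rot: [-180.0, 0.1, 101.4]
force: [-0.6, -0.3, -1.1]
grip_width: 0.0617
```

Request:
drive_tool:
  steps:
    - [255,[0,0,1],[0,0,0]]
    - [255,[0,0,2],[0,0,0]]
    - [255,[0,0,3],[0,0,0]]
    - [255,[0,0,4],[0,0,0]]
    - [255,[0,0,4],[0,0,0]]

```text
time_s: 8.48
eef_pos: [0.6061, 0.1775, 0.0961]
tool_rot: [-180.0, 0.0, 101.4]
force: [0.3, 0.0, -0.9]
grip_width: 0.062
```

Request:
drive_tool:
  steps:
    - [255,[0,0,1],[0,0,0]]
    - [255,[0,0,2],[0,0,0]]
    - [255,[0,0,3],[0,0,0]]
    - [255,[0,0,4],[0,0,0]]
    - [255,[0,0,4],[0,0,0]]

```text
time_s: 8.9
eef_pos: [0.606, 0.1775, 0.0918]
tool_rot: [-180.0, 0.0, 101.4]
force: [-0.2, -0.6, -1.9]
grip_width: 0.0619
```

Request:
drive_tool:
  steps:
    - [255,[0,0,1],[0,0,0]]
    - [255,[0,0,2],[0,0,0]]
    - [255,[0,0,3],[0,0,0]]
    - [255,[0,0,3],[0,0,0]]

```text
time_s: 9.23
eef_pos: [0.6058, 0.1775, 0.0885]
tool_rot: [-179.9, 0.0, 101.4]
force: [-0.2, -0.7, -0.6]
grip_width: 0.0622
```

Request:
drive_tool:
  steps:
    - [255,[0,0,1],[0,0,0]]
    - [255,[0,0,2],[0,0,0]]
    - [255,[0,0,2],[0,0,0]]

```text
time_s: 9.48
eef_pos: [0.6055, 0.1774, 0.0862]
tool_rot: [-179.9, 0.0, 101.4]
force: [1.3, -0.6, -0.7]
grip_width: 0.0621
```

Request:
drive_tool:
  steps:
    - [255,[0,0,1],[0,0,0]]
    - [255,[0,0,2],[0,0,0]]
    - [255,[0,0,2],[0,0,0]]

```text
time_s: 9.73
eef_pos: [0.6057, 0.1774, 0.0845]
tool_rot: [-179.9, 0.0, 101.4]
force: [-0.0, -0.3, 0.2]
grip_width: 0.062
```

Request:
drive_tool:
  steps:
    - [255,[0,0.3,1],[0,0,0]]
    - [255,[0,0.3,1.5],[0,0,0]]
    - [255,[0,0.3,1.5],[0,0,0]]
    - [255,[0,0.3,1.5],[0,0,0]]

```text
time_s: 10.07
eef_pos: [0.6059, 0.1774, 0.0842]
tool_rot: [-179.9, 0.1, 101.4]
force: [-5.2, -0.8, 7.6]
grip_width: 0.0623
```

Request:
drive_tool:
  steps:
    - [255,[0,0,0],[0,0,1]]
    - [255,[0,0,0],[0,0,2]]
    - [255,[0,0,0],[0,0,3]]
    - [255,[0,0,0],[0,0,4]]
    - [255,[0,0,0],[0,0,5]]
    - [255,[0,0,0],[0,0,6]]
    - [255,[0,0,0],[0,0,7]]
    - [255,[0,0,0],[0,0,8]]

```text
time_s: 10.73
eef_pos: [0.6061, 0.1775, 0.0844]
tool_rot: [-179.9, 0.1, 93.3]
force: [-0.5, 0.9, 3.4]
grip_width: 0.0621
```

```bash
cat > t.py <<'E'
from h import *
s=tool()[2]; print(s['eef_pos'].round(4),s['tool_rot'].round(2),'F',s['force'].round(2),'T',s['torque'].round(3),'tau6',round(s['tau'][5],3),'j6',s['joints'][5].round(2),s['time_s'])
E
python3 t.py
```

```text
[0.6061 0.1775 0.0844] [-1.7994e+02  6.0000e-02  9.3320e+01] F [-0.54  0.88  3.4 ] T [ 0.003 -0.023  0.067] tau6 -0.224 j6 5.92 10.7333
```

Request:
drive_tool:
  steps:
    - [255,[0,0,0],[0,0,1]]
    - [255,[0,0,0],[0,0,2]]
    - [255,[0,0,0.2],[0,0,3]]
    - [255,[0,0,0.2],[0,0,4]]
    - [255,[0,0,0.2],[0,0,5]]
    - [255,[0,0,0.2],[0,0,6]]
    - [255,[0,0,0.2],[0,0,7]]
    - [255,[0,0,0.2],[0,0,7.5]]

```text
time_s: 11.4
eef_pos: [0.6062, 0.1775, 0.0843]
tool_rot: [-180.0, 0.1, 85.7]
force: [0.0, 0.7, 4.5]
grip_width: 0.0622
```

```bash
python3 t.py
```

```text
[0.6062 0.1775 0.0843] [-1.7996e+02  7.0000e-02  8.5730e+01] F [0.03 0.67 4.47] T [0.008 0.082 0.051] tau6 0.053 j6 13.5 11.4
```

Request:
drive_tool:
  steps:
    - [255,[0,0,0],[0,0,0.6]]
    - [255,[0,0,0],[0,0,1.2]]
    - [255,[0,0,0.1],[0,0,1.8]]
    - [255,[0,0,0.1],[0,0,2.4]]
    - [255,[0,0,0.1],[0,0,3.0]]
    - [255,[0,0,0.1],[0,0,3.6]]
    - [255,[0,0,0.1],[0,0,4.2]]
    - [255,[0,0,0.1],[0,0,4.8]]

```text
time_s: 12.07
eef_pos: [0.6063, 0.1776, 0.0843]
tool_rot: [-180.0, 0.1, 80.9]
force: [-1.2, 0.7, 5.0]
grip_width: 0.0619
```

```bash
python3 t.py
```

```text
[0.6063 0.1776 0.0843] [-1.7998e+02  7.0000e-02  8.0870e+01] F [-1.23  0.69  5.02] T [-0.041  0.054  0.088] tau6 -0.092 j6 18.36 12.0667
```

Request:
drive_tool:
  steps:
    - [255,[0,0,0],[0,0,0.6]]
    - [255,[0,0,0],[0,0,1.2]]
    - [255,[0,0,0],[0,0,1.8]]
    - [255,[0,0,0],[0,0,2.4]]
    - [255,[0,0,0],[0,0,3.0]]
    - [255,[0,0,0],[0,0,3.6]]
    - [255,[0,0,0],[0,0,4.2]]
    - [255,[0,0,0],[0,0,4.8]]

```text
time_s: 12.73
eef_pos: [0.6063, 0.1776, 0.0843]
tool_rot: [-180.0, 0.1, 76.0]
force: [-0.4, -0.1, 4.3]
grip_width: 0.0622
```

```bash
python3 t.py
```

```text
[0.6063 0.1776 0.0843] [-1.7998e+02  7.0000e-02  7.6010e+01] F [-0.36 -0.14  4.3 ] T [-0.045  0.141  0.052] tau6 -0.094 j6 23.22 12.7333
```

Request:
drive_tool:
  steps:
    - [255,[0,0,0],[0,0,0.6]]
    - [255,[0,0,0],[0,0,1.2]]
    - [255,[0,0,0],[0,0,1.8]]
    - [255,[0,0,0],[0,0,2.4]]
    - [255,[0,0,0],[0,0,3.0]]
    - [255,[0,0,0],[0,0,3.6]]
    - [255,[0,0,0],[0,0,4.2]]
    - [255,[0,0,0],[0,0,4.8]]

```text
time_s: 13.4
eef_pos: [0.6064, 0.1776, 0.0843]
tool_rot: [-180.0, 0.1, 71.1]
force: [-0.3, 0.0, 4.5]
grip_width: 0.0619
```

```bash
python3 t.py
```

```text
[0.6064 0.1776 0.0843] [-1.7999e+02  7.0000e-02  7.1140e+01] F [-0.27  0.04  4.47] T [-0.033  0.114  0.096] tau6 -0.094 j6 28.09 13.4
```

Request:
drive_tool:
  steps:
    - [255,[0,0,0],[0,0,0.6]]
    - [255,[0,0,0],[0,0,1.2]]
    - [255,[0,0,0],[0,0,1.8]]
    - [255,[0,0,0],[0,0,2.4]]
    - [255,[0,0,0],[0,0,3.0]]
    - [255,[0,0,0],[0,0,3.6]]
    - [255,[0,0,0],[0,0,4.2]]
    - [255,[0,0,0],[0,0,4.8]]

```text
time_s: 14.07
eef_pos: [0.6064, 0.1775, 0.0843]
tool_rot: [-180.0, 0.1, 66.3]
force: [0.2, 0.2, 3.7]
grip_width: 0.0619
```

```bash
python3 t.py
```

```text
[0.6064 0.1775 0.0843] [-1.800e+02  7.000e-02  6.629e+01] F [0.18 0.23 3.65] T [-0.019  0.064  0.099] tau6 -0.094 j6 32.94 14.0667
```

Request:
drive_tool:
  steps:
    - [255,[0,0,0],[0,0,0.6]]
    - [255,[0,0,0],[0,0,1.2]]
    - [255,[0,0,0],[0,0,1.8]]
    - [255,[0,0,0],[0,0,2.4]]
    - [255,[0,0,0],[0,0,3.0]]
    - [255,[0,0,0],[0,0,3.6]]
    - [255,[0,0,0],[0,0,4.2]]
    - [255,[0,0,0],[0,0,4.8]]

```text
time_s: 14.73
eef_pos: [0.6063, 0.1775, 0.0843]
tool_rot: [180.0, 0.1, 61.4]
force: [-0.1, 0.7, 4.8]
grip_width: 0.0622
```

```bash
python3 t.py
```

```text
[0.6063 0.1775 0.0843] [1.800e+02 7.000e-02 6.143e+01] F [-0.08  0.73  4.81] T [-0.08   0.125  0.104] tau6 -0.096 j6 37.8 14.7333
```

Request:
drive_tool:
  steps:
    - [255,[0,0,0],[0,0,0.6]]
    - [255,[0,0,0],[0,0,1.2]]
    - [255,[0,0,0],[0,0,1.8]]
    - [255,[0,0,0],[0,0,2.4]]
    - [255,[0,0,0],[0,0,3.0]]
    - [255,[0,0,0],[0,0,3.6]]
    - [255,[0,0,0],[0,0,4.2]]
    - [255,[0,0,0],[0,0,4.8]]

```text
time_s: 15.4
eef_pos: [0.6063, 0.1775, 0.0843]
tool_rot: [180.0, 0.1, 56.6]
force: [-1.0, -0.2, 4.3]
grip_width: 0.0619
```

```bash
python3 t.py
```

```text
[0.6063 0.1775 0.0843] [1.7999e+02 7.0000e-02 5.6570e+01] F [-1.04 -0.2   4.29] T [-0.137  0.119  0.061] tau6 -0.094 j6 42.66 15.4
```

Request:
drive_tool:
  steps:
    - [255,[0,0,0],[0,0,0.6]]
    - [255,[0,0,0],[0,0,1.2]]
    - [255,[0,0,0],[0,0,1.8]]
    - [255,[0,0,0],[0,0,2.4]]
    - [255,[0,0,0],[0,0,3.0]]
    - [255,[0,0,0],[0,0,3.6]]
    - [255,[0,0,0],[0,0,4.2]]
    - [255,[0,0,0],[0,0,4.8]]

```text
time_s: 16.07
eef_pos: [0.6063, 0.1775, 0.0843]
tool_rot: [180.0, 0.1, 51.7]
force: [0.0, -1.1, 4.3]
grip_width: 0.0619
```

```bash
python3 t.py
```

```text
[0.6063 0.1775 0.0843] [1.7999e+02 7.0000e-02 5.1710e+01] F [ 0.   -1.09  4.28] T [-0.091  0.076  0.079] tau6 -0.088 j6 47.52 16.0667
```

Request:
drive_tool:
  steps:
    - [255,[0,0,0],[0,0,0.6]]
    - [255,[0,0,0],[0,0,1.2]]
    - [255,[0,0,0],[0,0,1.8]]
    - [255,[0,0,0],[0,0,2.4]]
    - [255,[0,0,0],[0,0,3.0]]
    - [255,[0,0,0],[0,0,3.6]]
    - [255,[0,0,0],[0,0,4.2]]
    - [255,[0,0,0],[0,0,4.8]]

```text
time_s: 16.73
eef_pos: [0.6062, 0.1776, 0.0842]
tool_rot: [180.0, 0.1, 46.9]
force: [0.1, 0.0, 4.4]
grip_width: 0.0623
```

```bash
python3 t.py
```

```text
[0.6062 0.1776 0.0842] [1.7999e+02 8.0000e-02 4.6860e+01] F [0.12 0.04 4.4 ] T [-0.004  0.17   0.144] tau6 0.01 j6 52.38 16.7333
```

Request:
drive_tool:
  steps:
    - [255,[0,0,0],[0,0,0.6]]
    - [255,[0,0,0],[0,0,1.2]]
    - [255,[0,0,0.1],[0,0,1.8]]
    - [255,[0,0,0.1],[0,0,2.4]]
    - [255,[0,0,0.1],[0,0,2.4]]

```text
time_s: 17.15
eef_pos: [0.6062, 0.1776, 0.0841]
tool_rot: [180.0, 0.1, 44.4]
force: [0.1, 0.6, 4.8]
grip_width: 0.0624
```

```bash
python3 t.py
```

```text
[0.6062 0.1776 0.0841] [1.7999e+02 7.0000e-02 4.4400e+01] F [0.08 0.61 4.81] T [-0.028  0.164  0.17 ] tau6 0.261 j6 54.83 17.15
```

Request:
drive_tool:
  steps:
    - [255,[0,0,0],[0,0,0.6]]
    - [255,[0,0,0],[0,0,1.2]]
    - [255,[0,0,0.1],[0,0,1.8]]
    - [255,[0,0,0.1],[0,0,2.4]]

```text
time_s: 17.48
eef_pos: [0.6062, 0.1776, 0.0841]
tool_rot: [180.0, 0.1, 42.0]
force: [-0.3, 0.5, 3.9]
grip_width: 0.0622
```

```bash
python3 t.py
```

```text
[0.6062 0.1776 0.0841] [1.7999e+02 8.0000e-02 4.1950e+01] F [-0.32  0.51  3.94] T [0.02  0.18  0.346] tau6 0.175 j6 57.28 17.4833
```

Request:
drive_tool:
  steps:
    - [255,[0,0,0],[0,0,0]]

```text
time_s: 17.57
eef_pos: [0.6062, 0.1776, 0.0841]
tool_rot: [180.0, 0.1, 41.9]
force: [-0.3, 0.3, 3.8]
grip_width: 0.062
```

```bash
python3 t.py
```

```text
[0.6062 0.1776 0.0841] [1.7998e+02 8.0000e-02 4.1900e+01] F [-0.3   0.27  3.78] T [-0.017  0.209  0.219] tau6 0.323 j6 57.33 17.5667
```

Request:
drive_tool:
  steps:
    - [255,[0,0,0],[0,0,0]]

```text
time_s: 17.65
eef_pos: [0.6062, 0.1776, 0.0841]
tool_rot: [180.0, 0.1, 41.9]
force: [-0.7, -0.1, 3.9]
grip_width: 0.062
```

```bash
python3 t.py
```

```text
[0.6062 0.1776 0.0841] [1.7998e+02 8.0000e-02 4.1890e+01] F [-0.75 -0.13  3.86] T [0.027 0.183 0.167] tau6 0.253 j6 57.35 17.65
```

Request:
drive_tool:
  steps:
    - [255,[0,0,0],[0,0,0.6]]

```text
time_s: 17.73
eef_pos: [0.6062, 0.1777, 0.084]
tool_rot: [180.0, 0.1, 41.3]
force: [-0.5, 1.3, 3.9]
grip_width: 0.0617
```

```bash
python3 t.py
```

```text
[0.6062 0.1777 0.084 ] [1.7999e+02 8.0000e-02 4.1280e+01] F [-0.53  1.27  3.87] T [0.076 0.166 0.388] tau6 0.084 j6 57.96 17.7333
```

Request:
drive_tool:
  steps:
    - [255,[0,0,0],[0,0,0.1]]

```text
time_s: 17.82
eef_pos: [0.6062, 0.1776, 0.084]
tool_rot: [180.0, 0.1, 41.1]
force: [-0.3, 0.2, 4.7]
grip_width: 0.0619
```

```bash
python3 t.py
```

```text
[0.6062 0.1776 0.084 ] [1.7998e+02 8.0000e-02 4.1140e+01] F [-0.32  0.2   4.72] T [0.053 0.167 0.3  ] tau6 0.304 j6 58.1 17.8167
```

Request:
drive_tool:
  steps:
    - [255,[0,0,0],[0,0,0.3]]

```text
time_s: 17.9
eef_pos: [0.6062, 0.1776, 0.084]
tool_rot: [180.0, 0.1, 40.8]
force: [-0.4, 0.8, 3.4]
grip_width: 0.062
```

```bash
python3 t.py
```

```text
[0.6062 0.1776 0.084 ] [1.7998e+02 8.0000e-02 4.0830e+01] F [-0.41  0.82  3.42] T [-0.011  0.188  0.351] tau6 0.265 j6 58.41 17.9
```

Readings while turning are .346, .388, .300 and .351, so it's snug at about 0.35. Stop and release.

Request:
drive_tool:
  steps:
    - [0,[0,0,0],[0,0,0]]
    - [0,[0,0,0],[0,0,0]]
    - [0,[0,0,0],[0,0,0]]
    - [0,[0,0,0],[0,0,0]]
    - [0,[0,0,0],[0,0,0]]
    - [0,[0,0,0],[0,0,0]]

```text
time_s: 18.4
eef_pos: [0.606, 0.1775, 0.0837]
tool_rot: [-180.0, 0.1, 40.8]
force: [-0.2, -0.1, 0.7]
grip_width: 0.0855
```

Request:
drive_tool:
  steps:
    - [0,[0,0,-10],[0,0,0]]
    - [0,[0,0,-30],[0,0,0]]
    - [0,[0,0,-60],[0,0,0]]
    - [0,[0,0,-100],[0,0,0]]
    - [0,[0,0,-135],[0,0,0]]
    - [0,[0,0,-150],[0,0,0]]
    - [0,[0,0,-150],[0,0,0]]
    - [0,[0,0,-150],[0,0,0]]

```text
time_s: 19.07
eef_pos: [0.607, 0.1779, 0.2358]
tool_rot: [179.9, -0.1, 40.8]
force: [0.9, -0.8, -0.3]
grip_width: 0.0869
```

Run:
```python
from h import *
p,M,s=tool(); print(p,s['force'],s['grip_width'])
c=cam('wrist'); x=proj(c,[.606,.178,.1])[0].astype(int); a=c['img'][max(0,x[1]-65):x[1]+65,max(0,x[0]-65):x[0]+65]
d=cam('scene'); y=proj(d,[.606,.178,.1])[0].astype(int); b=d['img'][y[1]-45:y[1]+45,y[0]-45:y[0]+45]
cv2.imwrite('pics/end.png',np.hstack([cv2.resize(a,(395,395),interpolation=2),cv2.resize(b,(395,395),interpolation=2)]))
v,u=np.mgrid[:420,:560]
for n,cc in(('wrist',c),('scene',d)):
    P=depthpt(cc,np.c_[u.ravel(),v.ravel()]); k=(np.hypot(*(P[:,:2]-[.606,.178]).T)<.028)&(P[:,2]>.09)&(P[:,2]<.12); q=P[k]
    f=np.linalg.lstsq(np.c_[q[:,:2]-[.606,.178],np.ones(len(q))],q[:,2],rcond=None)[0]; print(n,'top z',np.median(q[:,2]),'slope deg',np.degrees(f[:2]))
```

```text
[0.6069629  0.17786108 0.23576759] [ 0.8669102  -0.84302827 -0.32886342] 0.08685873978113988
wrist top z 0.10479784956658783 slope deg [-0.12418257 -0.01526258]
scene top z 0.10507671236254316 slope deg [ 0.12945526 -0.10419379]
```

View pics/end.png

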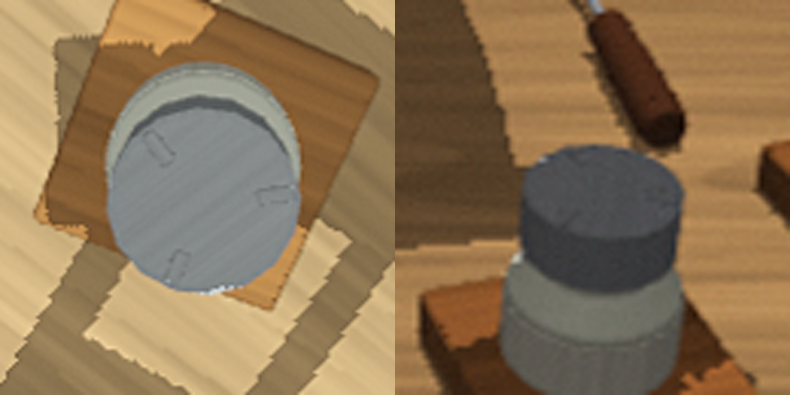

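Final view: the lid sits level on the jar. Its top is at 105 mm, so the lower edge is at 79 mm. The pips lie as they did in the grip, so it turned with the fingers, and the gripper is clear.

```bash
python3 -c "
from station import arm
print(arm.sign_off())"
```

```text
the job is handed in; nothing more can be done
None
```

I put the right-hand lid on the right-hand jar with its lugs in the gaps and screwed it clockwise about 60°. I stopped at about 0.35 N·m, let go, lifted clear and handed in at about 19 s.

- **Seating:** the last pictures show the lid level within about 0.1°. Its lower edge is about 79 mm above the table, inside the 77–81 mm range. The pips lie in the same places relative to the gripper as when it was held, so the lid turned with the fingers.
- **Torque:** the readings were noisy. The last ones taken while turning were 0.35, 0.39, 0.30 and 0.35 N·m. When I held still, the reading relaxed to about 0.17–0.22, so the final torque is uncertain by about 0.05 N·m.
- **Measurements that disagreed:**
  - The wrist camera put the held lid about 3 mm higher in the grip than expected, which did not matter for seating.
  - The lid's offset along the finger pads also differed by about 1.5 mm between two measurements. I aimed between them, and the lid went on without jamming.
- **Other objects:** I never drove the arm into the other things on the table, but I did not measure their positions again at the end.

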